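# Gauge the bores of the clamp posts and sort them

### The arm

A 6-joint arm with a two-finger parallel gripper is mounted at the origin on a cart in front of the work surface, level with it; the furniture and walls round the work are solid. World frame = base frame: x ahead of the robot, y to its left, z up, the work surface at z = 0. Lengths are in m, angles in rad, forces in N, time in s.
With the tool pointing down it reaches from about 0.35 to 0.925 m from the base axis. Payload 6.4 kg.
Tool frame: the origin (TCP) lies between the finger pads; the fingertips stand 17 mm ahead of it and the grasp point (between the pads) lies 2 mm behind it (tips_ahead is the distance from the TCP to the fingertips, in m); z points along the fingers, y is the line along which they close (so a half turn about z gives the same grasp; the last joint's range is limited). The gripper opens to 94 mm and grips with 3 to 60 N. Pads are 16 mm wide; open, the fingers measure 119 mm over their backs; the gripper's body (75 mm by 177 mm) begins 78 mm behind the grasp point.
Start: joints at [-1.358, 0.245, 1.558, -0, 1.339, -0.174], TCP at [0.245, -0.602, 0.222] pointing down, gripper open.
Joint ranges: [-3.13, 3.13], [-1.02, 2.26], [0.13, 2.54], [-0.95, 4.09], [0.21, 2.88], [-2.74, 2.74]. Speed limits (rad/s): [2.57, 2.57, 3.14, 3.14, 3.14, 3.14].

### API

Orientations are given as [roll, pitch, yaw] about the fixed x, y, z axes, in that order (R = Rz(yaw) Ry(pitch) Rx(roll)).
In Python, from cell import get_state, get_image, camera_model, finish_job, recognise, tips_ahead gives the robot as it stands.
- The arm moves only by the tool carry_out, never from a script. Its argument "plan" is one flat list of numbers, 7 for each row, row after row: the shift along the tool's x, y, z in mm, then the turn, a rotation vector about the tool's x, y, z in rad, then the opening, from -1 (shut) to 1 (fully open). A call has 1 to 10 rows; each row is the pose to reach, as a shift and turn from the pose commanded when the call began, along the tool's axes at that moment; what a row does not reach only later rows make up. A row lasts 1/8 s, in which the tool goes at most 62.5 mm and 10.7 degrees, less where a joint would pass 70% of its speed; a pose out of reach is approached as far as the arm can. A call with a gripper value outside its range is refused whole. The fingers move at their own pace and stop on an object; "squeeze" is the grip in N (left out, the last holds). Time passes only in rows, so rows that repeat a pose let the fingers close. It gives the time, the measured TCP pose, the force, the opening and the grip force at its end, in the units of the state.
- get_state(): the state, without advancing time (a new reading comes with each control period).
- get_image(name): name is "side" or "top"; returns (picture, depth): 400x640x3 uint8, red, green, blue; 400x640 float32, m along the optical axis (not along the pixel's ray), 0 where there is no reading.
- camera_model(name): a dict with "intrinsics" (3x3 intrinsics, pixels), "rvec" (rotation vector, rad) and "tvec" (3), from world to camera coordinates, as OpenCV has them. Camera axes: x right, y down, z forward; pixel columns grow to the right and rows downward; lengths in m; the calibration is good to about 2 mm. A picture is of the moment at which its call begins. camera_model takes no time and is no camera call.
- finish_job(): hands the job in; it is judged then, once.
Trained networks look in the newest picture that a camera, given by its name, has taken for a name from the list of things; names that differ only in an ending like _2 or _b are one class to them, and where a whole thing is asked for, a point or a joint stands for the part that bears it (a point fixed in the world has none). Each returns a list of dicts, best first, with "confidence" (0 to 1); they miss things now and then, are a little off and sometimes report something else, mostly with a low value. They report only what shows in the picture. A call takes as long as a camera call. They do not tell look-alikes from the thing itself.
- recognise(camera, query): "box" ([left, top, width, height] in pixels, round what is visible of it).
The state is a dict: "t": time; "joint_positions": joint angles; "joint_vel": joint speeds; "joint_torque": joint torques, N m; "ee_pos": TCP position; "tool_rot": TCP orientation; "contact_force": force on the tool from outside, world axes, zero at the start; "moment": the same for the moment, N m; "gripper_width": finger opening in m; "finger_force": force on a finger pad.
Only numpy, scipy, OpenCV 4.12 (cv2) and the standard library are available. Lean on these libraries where they do the work, as an engineer would, in place of code of your own. Each camera call takes 0.05 s, during which the arm holds its last target. There are 200 camera calls.

### The job

Zero the depth probe's readout by twisting its spring-return knob clockwise to the stop and letting it spring back; then gauge the anodised posts that are there, in the order red, yellow, green, blue: lower the probe's rod upright into each bore until it bottoms, and rest it there a moment. Stand every post whose bore is at least 25 mm deep (the middle of the red band reaches the top of the post) upright in the white tray and every shallower one upright in the black tray, and hang the probe back in its holder. Leave the tape roll, the solder reel and the transformer where they are.

Things in the scene. Friction and masses are not known exactly. Their poses are not given: they have to be found in the camera images.
- pass_tray: White plastic tray, fixed, for posts that pass. Outside 140 x 88 mm (long side along its x), floor 4 mm thick, rim 4 mm thick standing 10 mm above the worktop. Origin: centre of its underside, on the worktop; z up.
- rework_tray: Black plastic tray, fixed, for posts to be reworked. Same shape and origin as the white one. The two trays may change places.
- readout: Grey readout unit of the depth probe, fixed, 76 x 110 x 42 mm, with a dark display and the zero knob on top. Origin: centre of its underside; z up. The knob's axis stands at x = 0, y = -24 mm in its frame.
- knob_grip (a point): Point on the zero knob's vertical axis, at the height to grip (63 mm above the worktop); it turns with the knob. The knob is black: a disc 42 mm across with an upright bar on it, 42 mm long (along this point's x), 11 mm thick (along its y), whose top is 74 mm and foot 50 mm above the worktop.
- zero_knob (a joint): Angle of the zero knob: 0 at rest, grows clockwise as seen from above, stop at 1.0 rad. A spring (about 0.09 N m at the stop) brings it home to 0 when let go.
- probe_holder: Dark steel holder, fixed: an upright 46 x 46 mm block, 66 mm tall, on a thin foot, with a vertical through hole 16 mm across in its middle in which the probe hangs by its collar. Origin: centre of its underside; z up. Holder and readout may change places.
- depth_probe: Depth probe, loose, 70 g, 127 mm long: a steel rod 8 mm across and 62 mm long below a collar (26 mm across, 4 mm thick), above it a black square handle 18 x 18 mm, from 66 to 124 mm above the tip. Origin: the tip of the rod; z runs along it up to the handle, x and y square to the handle's faces. A red band on the rod ends 26.5 mm and begins 23.5 mm from the tip (its middle is at 25 mm). At the start it hangs upright in the holder, its tip 4 mm above the worktop.
- red_post: Red anodised clamp post, loose, about 0.16 kg: an upright block 38 x 38 mm, 44 mm tall, with a round blind bore 18 mm across in the middle of its top. The bore is between 12 and 38 mm deep (its depth is not known beforehand, but is never within 5 mm of 25 mm). Origin: centre of its underside; z up, x and y square to its sides. May be absent.
- yellow_post: Yellow anodised clamp post, loose, about 0.16 kg: an upright block 38 x 38 mm, 44 mm tall, with a round blind bore 18 mm across in the middle of its top. The bore is between 12 and 38 mm deep (its depth is not known beforehand, but is never within 5 mm of 25 mm). Origin: centre of its underside; z up, x and y square to its sides. May be absent.
- green_post: Green anodised clamp post, loose, about 0.16 kg: an upright block 38 x 38 mm, 44 mm tall, with a round blind bore 18 mm across in the middle of its top. The bore is between 12 and 38 mm deep (its depth is not known beforehand, but is never within 5 mm of 25 mm). Origin: centre of its underside; z up, x and y square to its sides. May be absent.
- blue_post: Blue anodised clamp post, loose, about 0.16 kg: an upright block 38 x 38 mm, 44 mm tall, with a round blind bore 18 mm across in the middle of its top. The bore is between 12 and 38 mm deep (its depth is not known beforehand, but is never within 5 mm of 25 mm). Origin: centre of its underside; z up, x and y square to its sides. May be absent.
- tape: Roll of yellow tape lying flat, 62 mm across, 14 mm high; a loose bystander to be left alone. Origin: centre of its underside.
- reel: Reel of solder wire with blue flanges, standing on end, 54 mm across, 36 mm high; a loose bystander to be left alone. Origin: centre of its underside.
- spare: Yellow-taped transformer, 29 x 65 x 29 mm; a loose bystander to be left alone. Origin: centre of its underside.
Not all that is in view belongs to the job. What is meant by the probe_holder is not purple, and is the smaller of those in its own colour.

How it is judged:
By the outcome, as a careful person would: the job done as asked, in the order asked, and still so for the second after the job is handed in, with the robot touching nothing.
Of red_post, yellow_post, green_post, blue_post only 2 to 3 are there at a start; the rules pass over those that are not, and their reading is None.
At some moment in a run one of red_post, yellow_post, green_post, blue_post may be knocked a few centimetres aside while the robot is not near it.
It also fails if it takes over 210 s, if anything falls off the work surface, if the arm or the gripper's body presses on something with over 40 N, if the wrist force passes 120 N, or if a joint passes its speed limit or range.

## Working session

There is one attempt and no reset: what is moved stays moved. The work goes in short steps, Python scripts to look and compute and a tool call to move; the robot and the scene stay as the last step left them, time stands still between calls to the robot, and variables do not carry over. Pictures are saved under pics/ and viewed, at most 14 in all, crops included, and the job is handed in when it is done.

Besides the shell and the picture viewer there is one more tool, called after "Emit:" as name(argument=value, ...) on one line, values as JSON. carry_out: Moves the arm, as the interface text tells. Its arguments: {"type":"object","properties":{"plan":{"type":"array","items":{"type":"number"}},"squeeze":{"type":"number"}},"required":["plan"]}

```bash
ls; mkdir -p pics; cat > h.py <<'E'
import numpy as np, cv2
from cell import *
def cam(n):
    m=camera_model(n);K=np.array(m["intrinsics"],float).reshape(3,3);R=cv2.Rodrigues(np.array(m["rvec"],float))[0];return K,R,np.array(m["tvec"],float).ravel()
def back(n,u,v,z=None,d=None):
    K,R,t=cam(n);r=np.linalg.inv(K)@[u,v,1]
    if d is not None: return R.T@(r*d-t)
    c=-R.T@t;w=R.T@r;return c+w*(z-c[2])/w[2]
def cloud(n,dep):
    K,R,t=cam(n);v,u=np.mgrid[0:400,0:640];r=np.stack([(u-K[0,2])/K[0,0],(v-K[1,2])/K[1,1],np.ones_like(u)],-1)*dep[...,None]
    return (r-t)@R
def save(im,name,box=None,s=1):
    if box: l,t,w,h=box;im=im[t:t+h,l:l+w]
    cv2.imwrite('pics/'+name,cv2.resize(im[...,::-1],None,fx=s,fy=s,interpolation=cv2.INTER_CUBIC))
E
python3 - <<'E'
from h import *
s=get_state();print(s)
for n in("top","side"):
    im,d=get_image(n);np.savez(f'/tmp/{n}.npz',im=im,d=d);save(im,n+'0.png',s=1.25)
    K,R,t=cam(n);print(n,K.ravel(),-R.T@t,R[2])
    for q in["pass_tray","rework_tray","readout","knob_grip","probe_holder","depth_probe","red_post","yellow_post","green_post","blue_post","tape","reel","spare"]:
        print(q,[(r["box"],round(r["confidence"],2)) for r in recognise(n,q)[:4]])
E
```

```text
pics
{'t': 0.0, 'joint_positions': array([-1.35812115e+00,  2.45820554e-01,  1.55899268e+00, -1.30977200e-05,
        1.33869227e+00, -1.74096030e-01]), 'joint_vel': array([ 0.0018145 , -0.00119924,  0.00178664,  0.00022721,  0.00012553,
       -0.00080872]), 'joint_torque': array([ 1.96564775e-03, -4.15842569e+01, -3.14606988e+01,  6.86482829e-02,
        3.33081046e-02, -1.51156369e-04]), 'ee_pos': array([ 0.24506402, -0.60142455,  0.22135266]), 'tool_rot': array([-3.13970651e+00, -3.18791673e-04,  3.86773930e-01]), 'contact_force': array([ 0.15636067, -0.14436643, -0.2476332 ]), 'moment': array([0.03887972, 0.01194711, 0.03604536]), 'finger_force': 0.0, 'gripper_width': 0.0938577830670253}
top [519.61023736   0.         313.7833072    0.         519.61023736
 200.87704943   0.           0.           1.        ] [ 0.4206001  -0.30245442  1.59872131] [ 0.10416247 -0.00330274 -0.99455481]
pass_tray [([317.8, 206.9, 54.3, 50.9], 0.71), ([369.8, 259.5, 20.7, 15.1], 0.22)]
rework_tray [([196.9, 184.8, 49.5, 48.0], 0.78), ([369.3, 255.6, 21.0, 19.2], 0.55)]
readout [([247.9, 159.1, 34.9,
[... 769 characters left out ...]
   1.05977915] [ 0.2066387   0.54811619 -0.81047461]
pass_tray [([278.9, 226.2, 55.6, 39.8], 0.86)]
rework_tray [([265.5, 137.5, 44.4, 24.2], 0.89)]
readout [([313.7, 148.3, 29.0, 34.5], 0.95)]
knob_grip []
probe_holder [([313.4, 332.9, 36.7, 42.4], 0.91), ([315.3, 181.6, 28.1, 29.4], 0.76), ([257.8, 185.0, 22.5, 27.7], 0.66)]
depth_probe []
red_post []
yellow_post [([286.9, 169.0, 15.2, 20.7], 0.59)]
green_post [([326.4, 157.8, 16.6, 15.1], 0.48), ([312.4, 108.8, 16.0, 20.0], 0.44)]
blue_post []
tape [([273.2, 277.9, 24.9, 25.4], 0.52), ([312.0, 106.0, 16.1, 22.9], 0.39)]
reel [([312.4, 107.4, 14.6, 19.3], 0.76)]
spare [([345.4, 151.4, 14.8, 10.9], 0.75), ([314.1, 108.4, 15.0, 20.6], 0.63)]
```

View pics/top0.png

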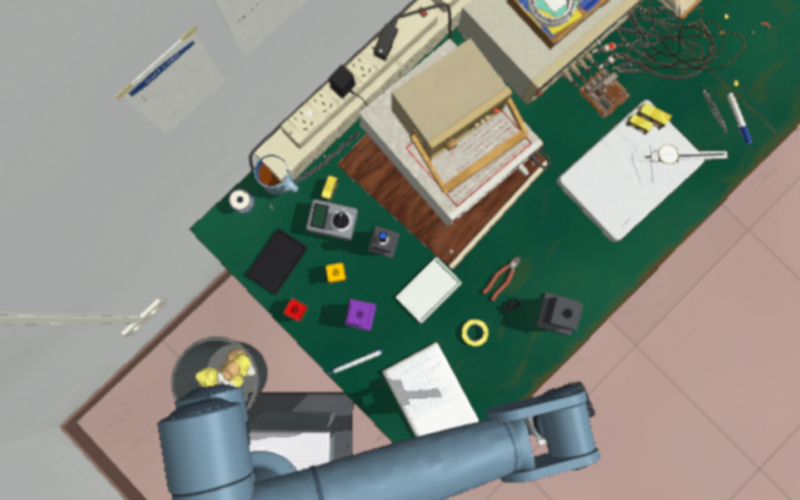

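View pics/side0.png

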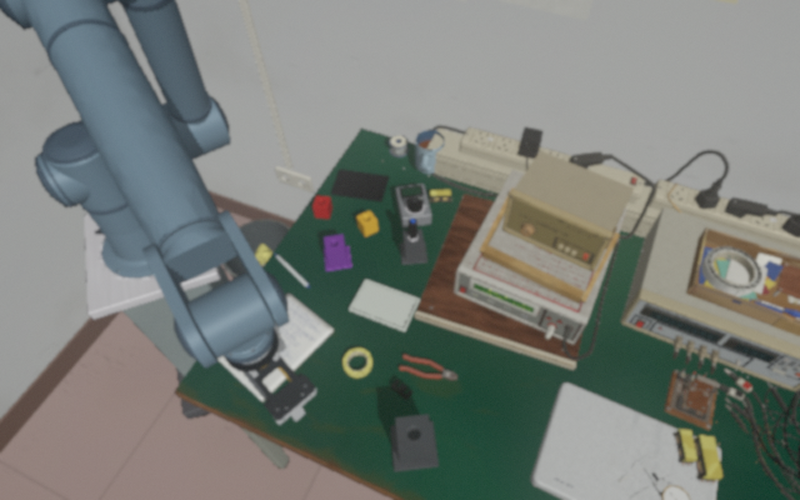

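Look-alikes for the holder, in top-image pixels (640 wide): dark block at (305,193) with the blue-capped probe in it, big dark block at (447,251), and purple block at (288,250). The smaller dark one at (305,193) fits the description. So far only the red post (235,248) and yellow post (268,217) show.

```bash
cat > m.py <<'E'
from h import *
def meas(n,im,d,box,zlo,zhi,cond=None):
    P=cloud(n,d);l,t,w,h=box;m=np.zeros(d.shape,bool);m[t:t+h,l:l+w]=1
    m&=(d>0)&(P[...,2]>zlo)&(P[...,2]<zhi)
    if cond is not None: m&=cond(cv2.cvtColor(im,cv2.COLOR_RGB2HSV))
    Q=P[m]
    if len(Q)<5: return None
    r=cv2.minAreaRect((Q[:,:2]*1000).astype(np.float32))
    return len(Q),np.round(r[0],1),np.round(r[1],1),round(r[2],1),"med z",round(np.median(Q[:,2])*1000,1)
E
python3 - <<'E'
from m import *
B={"top":{"red":(222,236,26,26,.03,.06),"yel":(255,204,28,28,.03,.06),"holder":(293,178,32,32,.055,.075),"probe":(293,170,32,40,.085,.16),"readout":(242,155,45,42,.035,.048),"knobbar":(255,162,35,30,.06,.09),"white":(312,202,65,60,.006,.03),"black":(193,180,58,58,.006,.03),"bigblock":(427,232,45,40,.05,.2),"purple":(270,235,36,34,.03,.2),"mug?":(0,0,1,1,0,1),"reel":(180,148,24,24,.02,.05),"spare":(252,138,22,22,.02,.05),"tape":(365,250,30,30,.008,.03)},
"side":{"red":(245,150,26,30,.03,.06),"yel":(280,164,28,28,.03,.06),"holder":(310,178,40,40,.055,.075),"probe":(310,160,40,50,.085,.16),"readout":(308,140,45,50,.035,.048),"knobbar":(315,150,35,30,.06,.09),"white":(270,215,75,60,.006,.03),"black":(258,130,58,36,.006,.03)}}
for n in B:
    z=np.load(f'/tmp/{n}.npz');im,d=z['im'],z['d']
    for k,b in B[n].items(): print(n,k,meas(n,im,d,b[:4],*b[4:]))
z=np.load('/tmp/top.npz');save(z['im'],'c_top.png',(180,130,220,150),3.6)
E
```

```text
top red (150, array([442.8, -74.9]), array([39.1, 38.1]), 62.8, 'med z', np.float64(44.2))
top yel (144, array([ 532.8, -169.5]), array([38.2, 38.4]), 11.5, 'med z', np.float64(43.2))
top holder (192, array([ 612. , -284.2]), array([46.2, 46.7]), 73.1, 'med z', np.float64(66.1))
top probe (51, array([ 611.2, -283. ]), array([17.7, 18.3]), 81.0, 'med z', np.float64(127.3))
top readout (708, array([ 662.6, -157.5]), array([110.5,  76.4]), 78.4, 'med z', np.float64(42.4))
top knobbar (59, array([ 657.3, -180.6]), array([11.8, 41. ]), 79.4, 'med z', np.float64(73.7))
top white (823, array([ 494.6, -401.3]), array([180.4, 196.3]), 0.6, 'med z', np.float64(9.2))
top black (616, array([560.8, -24.2]), array([175.8, 175. ]), 0.7, 'med z', np.float64(8.1))
top bigblock (530, array([ 440.7, -711.6]), array([65.4, 62.7]), 74.0, 'med z', np.float64(88.0))
top purple (228, array([ 433. , -229.7]), array([46. , 45.9]), 78.6, 'med z', np.float64(65.7))
top mug? None
top reel (233, array([708.3,  66.3]), array([51.8, 51.5]), 86.6, 'med z', np.float64(37.0))
top spare (141, array([ 735.6, -146.5]), a
[... 214 characters left out ...]
ed z', np.float64(43.1))
side yel (153, array([ 534.7, -173. ]), array([38.6, 42.7]), 10.1, 'med z', np.float64(43.2))
side holder (186, array([ 614.5, -286.8]), array([52. , 46.1]), 73.8, 'med z', np.float64(66.3))
side probe (93, array([ 613.4, -286.6]), array([19.8, 18. ]), 82.8, 'med z', np.float64(116.0))
side readout (484, array([ 665.2, -160.5]), array([115.7,  76.9]), 77.8, 'med z', np.float64(43.0))
side knobbar (70, array([ 659.9, -184.9]), array([13.6, 39.7]), 77.9, 'med z', np.float64(72.1))
side white (766, array([ 509.9, -391.5]), array([142. , 207.1]), 57.5, 'med z', np.float64(9.7))
side black (364, array([554.2, -36.1]), array([144.2, 186.9]), 73.4, 'med z', np.float64(8.0))
```

View pics/c_top.png

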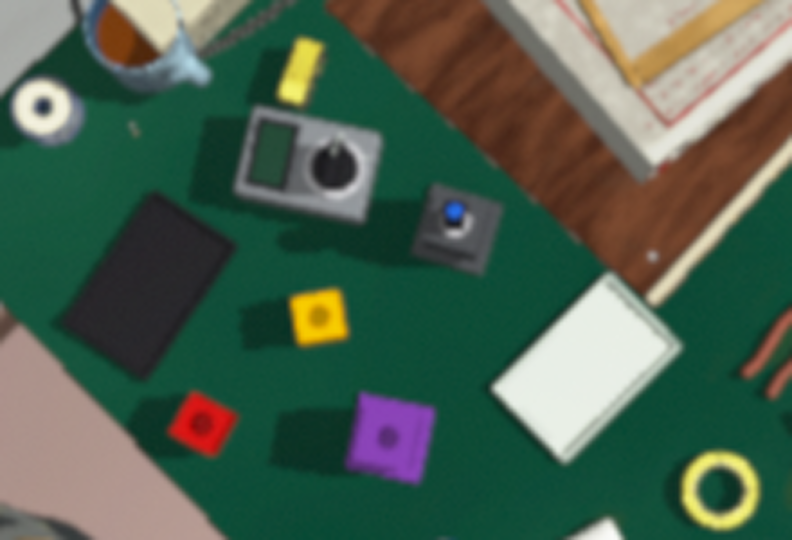

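The crop (3.6×, origin 180,130) shows the chosen holder at (457,228) with the blue-capped probe standing in it. The knob is at (334,168), and its bar lies along the readout's x. The red and yellow posts are at (203,424) and (319,317); purple is the decoy.

```bash
cat >> h.py <<'E'
from scipy.spatial.transform import Rotation as Ro
def go(x,y,z,yaw=None):
    s=get_state();R0=Ro.from_euler('xyz',s['tool_rot'])
    yaw0=s['tool_rot'][2]
    yaw=yaw0 if yaw is None else np.radians(yaw)
    T=Ro.from_euler('xyz',[np.pi,0,yaw])
    sh=R0.as_matrix().T@(np.array([x,y,z])-s['ee_pos']*1000)
    print('shift',np.round(sh,1),'turn',np.round((R0.inv()*T).as_rotvec(),3),'from',np.round(s['ee_pos']*1000,1),np.degrees(yaw0).round(1))
E
python3 - <<'E'
from m import *
z=np.load('/tmp/top.npz');P=cloud('top',z['d']);ok=z['d']>0
for x in range(350,900,50):
    row=[]
    for y in range(100,-650,-50):
        m=ok&(abs(P[...,0]*1000-x)<25)&(abs(P[...,1]*1000-y)<25);row.append(int(P[m][:,2].max()*1000) if m.any() else -9)
    print(x,row)
# trays
for n in('top','side'):
    q=np.load(f'/tmp/{n}.npz');im,d=q['im'],q['d'];P=cloud(n,d);g=im.astype(int);hi=g.max(-1);lo=g.min(-1)
    for k,c,m in(('white',(500,-390),lo>150),('black',(560,-25),hi<70)):
        m=m&(np.hypot(P[...,0]*1000-c[0],P[...,1]*1000-c[1])<95)&(P[...,2]>0.0025)&(P[...,2]<.02)
        m=cv2.morphologyEx(m.astype(np.uint8),cv2.MORPH_OPEN,np.ones((3,3)))>0
        print(n,k,m.sum(),cv2.minAreaRect((P[m][:,:2]*1000).astype(np.float32)))
go(658.6,-182.7,200,-11.5)
E
```

```text
350 [-727, -729, -9, 12, 8, 9, 8, 17, 9, 17, 22, 16, 22, 17, 11]
400 [-733, -743, 4, 47, 49, 11, 73, 74, 10, 10, 10, 11, 21, 20, 8]
450 [-9, 5, 8, 54, 50, 9, 72, 73, 15, 18, 15, 15, 8, 12, 21]
500 [3, 15, 20, 15, 15, 52, 47, 11, 15, 19, 13, 18, 14, 16, 16]
550 [8, 16, 13, 16, 14, 51, 53, 9, 10, 10, 25, 27, 21, 20, 17]
600 [8, 10, 18, 16, 16, 44, 51, 108, 134, 21, 28, 31, 30, 11, 8]
650 [11, 9, 16, 13, 53, 77, 80, 75, 70, 30, 129, 135, 31, 29, 11]
700 [44, 44, 9, 57, 54, 51, 76, 28, 27, 78, 157, 155, 134, 126, 28]
750 [942, 44, 98, 102, 64, 36, 25, 27, 30, 181, 200, 158, 157, 135, 131]
800 [893, 873, 98, 96, 118, 23, 28, 28, 136, 259, 263, 261, 157, 157, 155]
850 [-9, 797, 776, 135, 136, 132, 36, 133, 251, 262, 261, 265, 263, 155, 169]
top white 142 ((499.784423828125, -394.50762939453125), (83.23002624511719, 137.6346435546875), 38.46055603027344)
top black 282 ((562.2744750976562, -21.865005493164062), (95.24726867675781, 140.42202758789062), 55.426273345947266)
side white 792 ((496.33306884765625, -399.5301208496094), (88.89300537109375, 138.71463012695312), 45.63100814819336)
side black 502 ((564.050537109375, -24.96654510498047), (91.1501693725586, 141.207275390625), 57.22252655029297)
shift [ 541.  -232.4   22.5] turn [-0.    -0.     0.588] from [ 245.2 -602.   222.5] 22.2
```

Emit:
carry_out(plan=[541,-232,22,0,0,0.588,1,541,-232,22,0,0,0.588,1,541,-232,22,0,0,0.588,1,541,-232,22,0,0,0.588,1,541,-232,22,0,0,0.588,1,541,-232,22,0,0,0.588,1,541,-232,22,0,0,0.588,1,541,-232,22,0,0,0.588,1,541,-232,22,0,0,0.588,1,541,-232,22,0,0,0.588,1], squeeze=15)

```text
t: 2.65
ee_pos: [0.6604, -0.1803, 0.2002]
tool_rot: [-3.141, 0.0, -0.198]
contact_force: [-0.2, -0.3, 0.5]
gripper_width: 0.0934
finger_force: 0.0
```

```bash
python3 - <<'E'
from m import *
go(658.6,-182.7,70,-11.5)
im,d=get_image('top');save(im,'top1.png',(150,100,320,240),2.4);np.savez('/tmp/top1.npz',im=im,d=d)
im,d=get_image('side');np.savez('/tmp/side1.npz',im=im,d=d)
print(meas('side',im,d,(245,150,26,30),.03,.06),meas('side',im,d,(280,164,28,28),.03,.06),meas('side',im,d,(315,150,35,30),.06,.085))
E
```

```text
shift [ -1.2   2.8 130.2] turn [-0.     0.     0.002] from [ 660.4 -180.3  200.2] -11.4
(147, array([446. , -77.1]), array([42. , 38.2]), 62.4, 'med z', np.float64(43.0)) (152, array([ 534.8, -171.7]), array([38.8, 44.9]), 10.7, 'med z', np.float64(42.9)) (72, array([ 660. , -184.3]), array([14.5, 40.2]), 77.2, 'med z', np.float64(71.9))
```

View pics/top1.png

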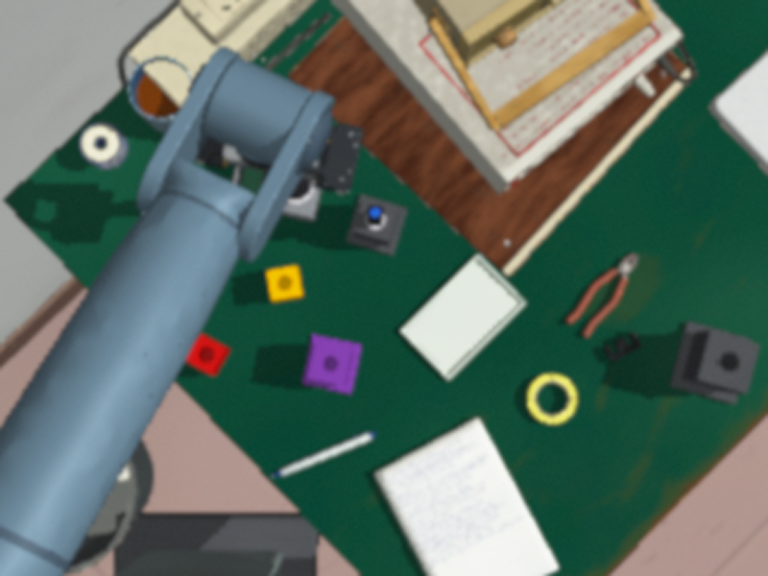

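Picture: the notepad area, now clear of the arm, is empty. Only red (208,353) and yellow (284,283) posts are present; the knob lies under the gripper.

Emit:
carry_out(plan=[-1,2.8,50,0,0,0,1,-1,2.8,95,0,0,0,1,-1,2.8,115,0,0,0,1,-1,2.8,122,0,0,0,1,-1,2.8,127,0,0,0,1,-1,2.8,130,0,0,0,1,-1,2.8,130,0,0,0,1,-1,2.8,130,0,0,0,1])

```text
t: 3.75
ee_pos: [0.6576, -0.1857, 0.0712]
tool_rot: [3.141, -0.001, -0.201]
contact_force: [-0.7, 1.1, -0.0]
gripper_width: 0.0935
finger_force: 0.0
```

Emit:
carry_out(plan=[0,0,0,0,0,0,-0.3,0,0,0,0,0,0,-0.7,0,0,0,0,0,0,-0.95,0,0,0,0,0,0,-1,0,0,0,0,0,0,-1,0,0,0,0,0,0,-1,0,0,0,0,0,0,-1,0,0,0,0,0,0,-1])

```text
t: 4.75
ee_pos: [0.6572, -0.1851, 0.0704]
tool_rot: [-3.14, 0.0, -0.202]
contact_force: [2.6, 12.6, 1.8]
gripper_width: 0.0174
finger_force: 6.4
```

Emit:
carry_out(plan=[0,-3,0,0,0,0,-1,0,-3,0,0,0,0,-1,0,-3,0,0,0,0,-1,0,-3,0,0,0,0,-1])

```text
t: 5.25
ee_pos: [0.6579, -0.1818, 0.0704]
tool_rot: [-3.14, 0.0, -0.201]
contact_force: [1.5, 5.3, 0.4]
gripper_width: 0.011
finger_force: 15.0
```

Emit:
carry_out(plan=[0,-0.5,0,0,0,0.13,-1,0,-0.5,0,0,0,0.26,-1,0,-0.5,0,0,0,0.4,-1,0,-0.5,0,0,0,0.54,-1,0,-0.5,0,0,0,0.68,-1,0,-0.5,0,0,0,0.82,-1,0,-0.5,0,0,0,0.94,-1,0,-0.5,0,0,0,1.02,-1,0,-0.5,0,0,0,1.04,-1,0,-0.5,0,0,0,1.04,-1])

```text
t: 6.5
ee_pos: [0.6583, -0.1814, 0.0704]
tool_rot: [-3.14, 0.001, -1.241]
contact_force: [2.7, 5.6, -0.3]
gripper_width: 0.0113
finger_force: 15.1
```

```bash
python3 -c "
from h import *
print(get_state())"
```

```text
{'t': 6.5, 'joint_positions': array([-4.35100820e-01,  4.79097093e-01,  1.55327014e+00,  1.67731725e-03,
        1.10898401e+00,  2.37546477e+00]), 'joint_vel': array([-7.18204200e-04,  3.19417499e-04,  9.53887869e-05, -1.35672730e-04,
       -4.90536705e-04, -4.03219319e-03]), 'joint_torque': array([ -4.05829534, -47.31080174, -28.21300149,  -1.29221957,
        -0.10656442,   0.27695954]), 'ee_pos': array([ 0.65826449, -0.18136272,  0.0704102 ]), 'tool_rot': array([-3.14037783e+00,  9.15196279e-04, -1.24051589e+00]), 'contact_force': array([ 2.69021476,  5.56843803, -0.25085829]), 'moment': array([ 1.10140614, -0.4189149 ,  0.29128034]), 'finger_force': 15.132251232862473, 'gripper_width': 0.011268594748413928}
```

Emit:
carry_out(plan=[0,0,0,0,0,0,1,0,0,0,0,0,0,1,0,0,0,0,0,0,1,0,0,0,0,0,0,1,0,0,0,0,0,0,1,0,0,0,0,0,0,1,0,0,-20,0,0,0,1,0,0,-70,0,0,0,1,0,0,-120,0,0,0,1])

```text
t: 7.62
ee_pos: [0.658, -0.1822, 0.1932]
tool_rot: [-3.141, -0.001, -1.241]
contact_force: [0.6, 0.1, -0.4]
gripper_width: 0.0936
finger_force: 0.0
```

```bash
python3 - <<'E'
from m import *
im,d=get_image('side');np.savez('/tmp/side2.npz',im=im,d=d)
print(meas('side',im,d,(315,150,35,30),.06,.085))
print(meas('side',im,d,(245,150,26,30),.03,.06),meas('side',im,d,(280,164,28,28),.03,.06))
im,d=get_image('top')
print(meas('top',im,d,(293,178,32,32),.055,.075),meas('top',im,d,(293,170,32,40),.085,.16))
go(611.5,-283.5,230,82)
E
```

```text
(68, array([ 660.1, -184.3]), array([16.2, 37.9]), 69.5, 'med z', np.float64(71.9))
(144, array([445.4, -76.4]), array([45.5, 39.4]), 62.6, 'med z', np.float64(42.8)) (149, array([ 534.8, -172.6]), array([39.4, 41.5]), 10.9, 'med z', np.float64(42.4))
(191, array([ 611.9, -284.3]), array([46.2, 46.4]), 74.0, 'med z', np.float64(66.2)) (50, array([ 611.5, -283.1]), array([17.6, 18.8]), 80.1, 'med z', np.float64(126.8))
shift [ 78.2  79.5 -29.6] turn [ 0.011 -0.018 -2.672] from [ 661.8 -183.9  200.4] -71.1
```

```bash
python3 - <<'E'
from h import *
go(611.8,-283.8,230,-8.5)
E
```

```text
shift [ 78.6  79.3 -29.6] turn [-0.004 -0.015 -1.093] from [ 661.8 -183.9  200.4] -71.1
```

Emit:
carry_out(plan=[79,79,-40,0,0,-0.18,1,79,79,-40,0,0,-0.36,1,79,79,-40,0,0,-0.54,1,79,79,-40,0,0,-0.72,1,79,79,-40,0,0,-0.9,1,79,79,-40,0,0,-1.093,1,79,79,-40,0,0,-1.093,1,79,79,-40,0,0,-1.093,1,79,79,-40,0,0,-1.093,1,79,79,-40,0,0,-1.093,1])

```text
t: 8.98
ee_pos: [0.6087, -0.2825, 0.2305]
tool_rot: [3.142, 0.0, -0.149]
contact_force: [-0.1, -0.3, 0.0]
gripper_width: 0.0941
finger_force: 0.0
```

```bash
python3 - <<'E'
from h import *
go(611.8,-283.8,98,-8.5)
E
```

```text
shift [  3.3   0.8 132.5] turn [ 0.     0.    -0.001] from [ 608.7 -282.5  230.5] -8.5
```

Emit:
carry_out(plan=[3.3,0.8,20,0,0,0,1,3.3,0.8,60,0,0,0,1,3.3,0.8,95,0,0,0,1,3.3,0.8,120,0,0,0,1,3.3,0.8,130,0,0,0,1,3.3,0.8,132.5,0,0,0,1,3.3,0.8,132.5,0,0,0,1,3.3,0.8,132.5,0,0,0,1])

```text
t: 9.98
ee_pos: [0.6125, -0.2842, 0.0993]
tool_rot: [3.141, -0.002, -0.148]
contact_force: [-0.5, 0.2, -0.2]
gripper_width: 0.0941
finger_force: 0.0
```

Emit:
carry_out(plan=[0,0,0,0,0,0,-0.3,0,0,0,0,0,0,-0.6,0,0,0,0,0,0,-0.9,0,0,0,0,0,0,-1,0,0,0,0,0,0,-1,0,0,0,0,0,0,-1,0,0,0,0,0,0,-1,0,0,0,0,0,0,-1], squeeze=20)

```text
t: 10.98
ee_pos: [0.6118, -0.2838, 0.0979]
tool_rot: [-3.142, 0.0, -0.148]
contact_force: [-0.3, -0.1, -1.2]
gripper_width: 0.0178
finger_force: 19.9
```

Emit:
carry_out(plan=[0,0,-15,0,0,0,-1,0,0,-40,0,0,0,-1,0,0,-75,0,0,0,-1,0,0,-110,0,0,0,-1,0,0,-130,0,0,0,-1,0,0,-140,0,0,0,-1,0,0,-140,0,0,0,-1,0,0,-140,0,0,0,-1])

```text
t: 11.98
ee_pos: [0.6112, -0.2834, 0.2362]
tool_rot: [-3.14, 0.003, -0.148]
contact_force: [-0.4, -0.0, -0.3]
gripper_width: 0.0181
finger_force: 19.9
```

```bash
python3 - <<'E'
from m import *
im,d=get_image('side')
print(meas('side',im,d,(245,150,26,30),.03,.06),meas('side',im,d,(280,164,28,28),.03,.06))
save(im,'s3.png',(230,60,180,150),3.5)
im,d=get_image('top')
print(meas('top',im,d,(215,230,36,36),.03,.06),meas('top',im,d,(255,204,28,28),.03,.06))
go(443.6,-75.6,240,-8.5)
E
```

```text
(147, array([445.3, -76.9]), array([43.7, 39.5]), 60.8, 'med z', np.float64(43.3)) (155, array([ 535.3, -172.4]), array([38.7, 42.6]), 9.1, 'med z', np.float64(42.6))
None None
shift [-196.5 -180.8   -3. ] turn [-0.001  0.002  0.   ] from [ 611.3 -283.4  236.3] -8.5
```

View pics/s3.png

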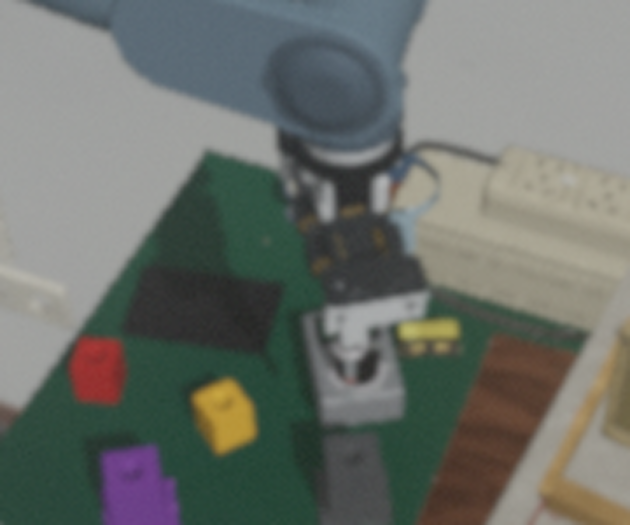

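Picture: the holder's hole at (355,455) is empty, and the probe hangs from the gripper with its rod and red band at (352,380). Red and yellow are unmoved.

Emit:
carry_out(plan=[-20,-18,-3,0,0,0,-1,-60,-55,-3,0,0,0,-1,-100,-92,-3,0,0,0,-1,-140,-129,-3,0,0,0,-1,-175,-161,-3,0,0,0,-1,-192,-177,-3,0,0,0,-1,-196.5,-181,-3,0,0,0,-1,-196.5,-181,-3,0,0,0,-1,-196.5,-181,-3,0,0,0,-1])

```text
t: 13.2
ee_pos: [0.4447, -0.0764, 0.2409]
tool_rot: [3.141, 0.0, -0.149]
contact_force: [-0.0, 0.1, -1.5]
gripper_width: 0.0177
finger_force: 19.9
```

```bash
python3 - <<'E'
from m import *
im,d=get_image('side')
for b in [(235,140,50,50)]:
  print(meas('side',im,d,b,.03,.05,lambda h:((h[...,0]<8)|(h[...,0]>172))&(h[...,1]>150)))
print(meas('side',im,d,(280,164,28,28),.03,.06))
save(im,'s4.png',(200,60,150,130),4)
go(443.6,-75.6,148,-8.5)
E
```

```text
(131, array([444.2, -78.8]), array([40.3, 38.7]), 62.8, 'med z', np.float64(43.3))
(152, array([ 535. , -171.1]), array([38.9, 44.5]), 11.0, 'med z', np.float64(42.9))
shift [-1.1 -0.7 92.9] turn [ 0.     0.    -0.001] from [444.7 -76.4 240.9] -8.5
```

View pics/s4.png

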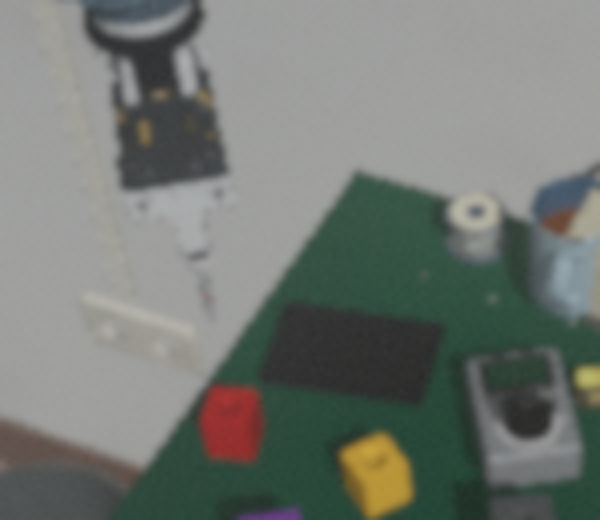

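Picture: the probe's tip (210,318) hangs free above the red post (232,395), unmoved.

Emit:
carry_out(plan=[-1,-0.6,20,0,0,0,-1,-1,-0.6,55,0,0,0,-1,-1,-0.6,80,0,0,0,-1,-1,-0.6,90,0,0,0,-1,-1,-0.6,94,0,0,0,-1,-1,-0.6,97,0,0,0,-1,-1,-0.6,99,0,0,0,-1,-1,-0.6,101,0,0,0,-1,-1,-0.6,103,0,0,0,-1,-1,-0.6,103,0,0,0,-1])

```text
t: 14.5
ee_pos: [0.4432, -0.075, 0.1379]
tool_rot: [-3.142, 0.0, -0.148]
contact_force: [0.2, 0.4, -0.8]
gripper_width: 0.0178
finger_force: 19.9
```

```bash
python3 - <<'E'
from m import *
im,d=get_image('side');save(im,'s5.png',(225,110,80,65),8)
print(get_state()['contact_force'],get_state()['moment'])
go(443.6,-75.6,133,-8.5)
E
```

```text
[ 0.9750494   0.45384688 -0.09609025] [ 0.03594549  0.00921448 -0.04736148]
shift [0.4 0.6 5. ] turn [-0. -0.  0.] from [443.3 -75.  138. ] -8.5
```

View pics/s5.png

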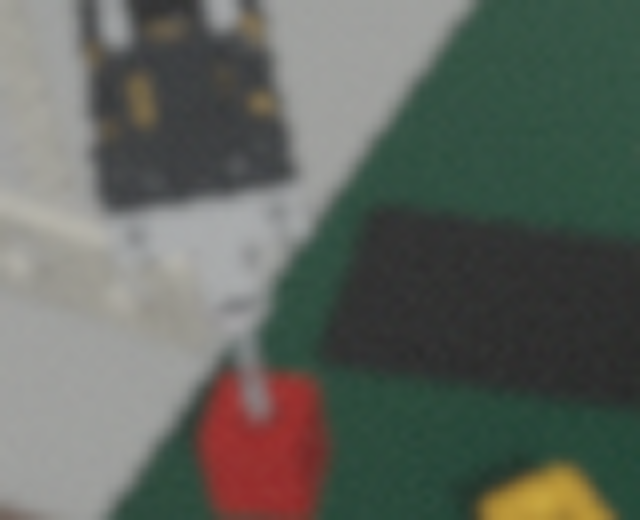

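```bash
python3 - <<'E'
from h import *
K,R,t=cam('side')
for p in [(.445,-.0773,.044),(.445,-.0818,.044),(.445,-.0728,.044),(.4405,-.0773,.044)]:
    q=K@(R@np.array(p)+t);u=q[:2]/q[2];print(p,u,(u-[225,110])*8)
E
```

```text
(0.445, -0.0773, 0.044) [257.17714892 161.19445734] [257.41719135 409.55565871]
(0.445, -0.0818, 0.044) [257.56869976 162.18776038] [260.54959811 417.50208307]
(0.445, -0.0728, 0.044) [256.7870404  160.20481326] [254.29632324 401.63850609]
(0.4405, -0.0773, 0.044) [255.82173489 161.60000242] [246.57387914 412.80001936]
```

Picture: the rod's tip (262,420) lies at the bore's projected centre (261,413), within about 1 mm.

Emit:
carry_out(plan=[0,0,2,0,0,0,-1,0,0,4,0,0,0,-1,0,0,6,0,0,0,-1,0,0,8,0,0,0,-1,0,0,9,0,0,0,-1,0,0,10,0,0,0,-1,0,0,10,0,0,0,-1])

```text
t: 15.42
ee_pos: [0.4433, -0.075, 0.1279]
tool_rot: [-3.142, 0.0, -0.148]
contact_force: [-0.5, -0.3, -1.1]
gripper_width: 0.018
finger_force: 19.9
```

Emit:
carry_out(plan=[0,0,1,0,0,0,-1,0,0,2,0,0,0,-1,0,0,3,0,0,0,-1,0,0,4,0,0,0,-1,0,0,4,0,0,0,-1])

```text
t: 16.05
ee_pos: [0.4433, -0.0749, 0.1238]
tool_rot: [-3.141, 0.0, -0.148]
contact_force: [0.1, -0.4, -1.4]
gripper_width: 0.0179
finger_force: 19.9
```

Emit:
carry_out(plan=[0,0,1,0,0,0,-1,0,0,2,0,0,0,-1,0,0,3,0,0,0,-1,0,0,4,0,0,0,-1,0,0,4,0,0,0,-1])

```text
t: 16.68
ee_pos: [0.4433, -0.075, 0.1199]
tool_rot: [-3.142, 0.0, -0.148]
contact_force: [-0.4, 0.3, -1.5]
gripper_width: 0.0177
finger_force: 19.9
```

Emit:
carry_out(plan=[0,0,1,0,0,0,-1,0,0,2,0,0,0,-1,0,0,3,0,0,0,-1,0,0,3,0,0,0,-1])

```text
t: 17.18
ee_pos: [0.4433, -0.0749, 0.1168]
tool_rot: [-3.141, 0.0, -0.148]
contact_force: [-0.0, -0.1, -0.5]
gripper_width: 0.0179
finger_force: 19.9
```

Emit:
carry_out(plan=[0,0,2,0,0,0,-1,0,0,4,0,0,0,-1,0,0,6,0,0,0,-1,0,0,7,0,0,0,-1,0,0,7,0,0,0,-1])

```text
t: 17.8
ee_pos: [0.4433, -0.075, 0.1098]
tool_rot: [-3.142, 0.0, -0.148]
contact_force: [-0.2, 0.7, -0.8]
gripper_width: 0.0181
finger_force: 19.9
```

Emit:
carry_out(plan=[0,0,1,0,0,0,-1,0,0,2,0,0,0,-1,0,0,3,0,0,0,-1,0,0,3,0,0,0,-1])

```text
t: 18.3
ee_pos: [0.4433, -0.0749, 0.1069]
tool_rot: [-3.142, 0.0, -0.148]
contact_force: [-0.3, -0.3, -1.0]
gripper_width: 0.018
finger_force: 19.9
```

Tip at about 13 mm, still free.

Emit:
carry_out(plan=[0,0,1,0,0,0,-1,0,0,2,0,0,0,-1,0,0,3,0,0,0,-1,0,0,3,0,0,0,-1])

```text
t: 18.8
ee_pos: [0.4441, -0.0752, 0.1056]
tool_rot: [-3.142, -0.001, -0.148]
contact_force: [-3.5, 1.8, 11.1]
gripper_width: 0.0179
finger_force: 20.0
```

Emit:
carry_out(plan=[0,0,0.5,0,0,0,-1,0,0,1,0,0,0,-1,0,0,1.5,0,0,0,-1,0,0,2,0,0,0,-1,0,0,2,0,0,0,-1])

```text
t: 19.42
ee_pos: [0.4456, -0.0755, 0.1052]
tool_rot: [-3.142, -0.004, -0.148]
contact_force: [-2.7, 3.7, 15.4]
gripper_width: 0.0183
finger_force: 20.0
```

Bottomed: tip at about 11.6 mm gives a depth of about 32 mm, so red passes. I'll ease off, rest, then lift.

Emit:
carry_out(plan=[0,0,-2,0,0,0,-1,0,0,-2,0,0,0,-1,0,0,-2,0,0,0,-1,0,0,-2,0,0,0,-1,0,0,-2,0,0,0,-1,0,0,-2,0,0,0,-1])

```text
t: 20.18
ee_pos: [0.4447, -0.0754, 0.1053]
tool_rot: [3.141, -0.003, -0.148]
contact_force: [0.5, 1.4, 8.0]
gripper_width: 0.0182
finger_force: 20.0
```

Emit:
carry_out(plan=[0,0,-10,0,0,0,-1,0,0,-25,0,0,0,-1,0,0,-45,0,0,0,-1,0,0,-70,0,0,0,-1,0,0,-100,0,0,0,-1,0,0,-115,0,0,0,-1,0,0,-120,0,0,0,-1,0,0,-120,0,0,0,-1,0,0,-120,0,0,0,-1])

```text
t: 21.3
ee_pos: [0.4427, -0.0747, 0.2228]
tool_rot: [-3.141, 0.002, -0.148]
contact_force: [-0.4, -0.6, -1.0]
gripper_width: 0.018
finger_force: 20.0
```

```bash
python3 - <<'E'
from m import *
im,d=get_image('side')
Y=lambda h:(h[...,0]>14)&(h[...,0]<32)&(h[...,1]>120)
R=lambda h:((h[...,0]<8)|(h[...,0]>172))&(h[...,1]>150)
print(meas('side',im,d,(235,140,50,50),.03,.05,R),meas('side',im,d,(265,150,60,50),.03,.05,Y))
im,d=get_image('top');print(meas('top',im,d,(240,190,55,55),.03,.05,Y))
go(533.5,-170.2,220,-8.5)
E
```

```text
(142, array([ 428.9, -123.9]), array([39.4, 38.8]), 54.4, 'med z', np.float64(43.4)) (150, array([ 535.2, -172.8]), array([38. , 41.6]), 10.0, 'med z', np.float64(43.1))
(142, array([ 532.7, -170. ]), array([38.2, 38.4]), 9.6, 'med z', np.float64(42.9))
shift [103.8  81.    2.7] turn [-0.     0.002  0.   ] from [442.8 -74.8 223. ] -8.5
```

Red has been knocked to about (428,-122) since its gauging; I'll pick it up from there later. Now yellow.

Emit:
carry_out(plan=[30,23,2.7,0,0,0,-1,70,55,2.7,0,0,0,-1,95,74,2.7,0,0,0,-1,104,81,2.7,0,0,0,-1,104,81,2.7,0,0,0,-1,104,81,2.7,0,0,0,-1,104,81,2.7,0,0,0,-1])

```text
t: 22.28
ee_pos: [0.5338, -0.1697, 0.2214]
tool_rot: [-3.142, -0.0, -0.147]
contact_force: [0.3, 0.3, -0.6]
gripper_width: 0.0178
finger_force: 20.0
```

```bash
python3 - <<'E'
from m import *
Y=lambda h:(h[...,0]>14)&(h[...,0]<32)&(h[...,1]>120)
im,d=get_image('side');print(meas('side',im,d,(265,150,60,50),.03,.05,Y))
go(533.5,-170.5,138,-8.5)
E
```

```text
(151, array([ 535. , -172.5]), array([39. , 42.8]), 8.1, 'med z', np.float64(43.0))
shift [-0.3  0.7 83.5] turn [ 0.    -0.     0.001] from [ 533.9 -169.8  221.5] -8.5
```

Emit:
carry_out(plan=[-0.3,0.7,25,0,0,0,-1,-0.3,0.7,55,0,0,0,-1,-0.3,0.7,72,0,0,0,-1,-0.3,0.7,77,0,0,0,-1,-0.3,0.7,80,0,0,0,-1,-0.3,0.7,82,0,0,0,-1,-0.3,0.7,84,0,0,0,-1,-0.3,0.7,86,0,0,0,-1,-0.3,0.7,88,0,0,0,-1,-0.3,0.7,88,0,0,0,-1])

```text
t: 23.58
ee_pos: [0.5337, -0.171, 0.1331]
tool_rot: [-3.141, 0.0, -0.148]
contact_force: [0.1, 0.0, -1.1]
gripper_width: 0.0179
finger_force: 20.0
```

```bash
python3 - <<'E'
from m import *
im,d=get_image('side');save(im,'s6.png',(255,120,80,65),8)
print(get_state()['contact_force'])
K,R,t=cam('side');q=K@(R@np.array((.535,-.1725,.044))+t);print((q[:2]/q[2]-[255,120])*8+4)
E
```

```text
[ 0.46585512  1.14321971 -0.98055522]
[311.56776365 439.16777422]
```

View pics/s6.png

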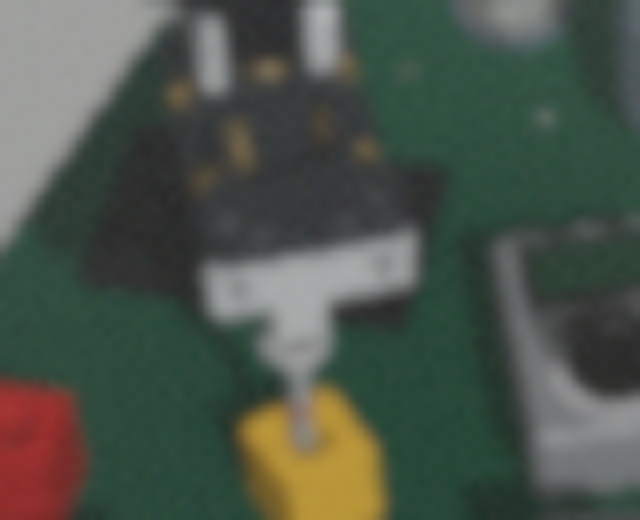

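Picture: the rod enters the yellow post's bore (tip at (306,445); bore centre computed (311,439)). No contact yet.

Emit:
carry_out(plan=[0,0,1.5,0,0,0,-1,0,0,3,0,0,0,-1,0,0,4.5,0,0,0,-1,0,0,6,0,0,0,-1,0,0,6,0,0,0,-1])

```text
t: 24.25
ee_pos: [0.5337, -0.171, 0.1271]
tool_rot: [-3.141, 0.0, -0.148]
contact_force: [0.3, 1.0, -0.5]
gripper_width: 0.0177
finger_force: 20.0
```

Emit:
carry_out(plan=[0,0,1,0,0,0,-1,0,0,2,0,0,0,-1,0,0,3,0,0,0,-1,0,0,3,0,0,0,-1])

```text
t: 24.75
ee_pos: [0.5338, -0.171, 0.1241]
tool_rot: [-3.142, 0.0, -0.148]
contact_force: [-0.2, 0.4, -1.2]
gripper_width: 0.0178
finger_force: 20.0
```

Emit:
carry_out(plan=[0,0,1,0,0,0,-1,0,0,2,0,0,0,-1,0,0,3,0,0,0,-1,0,0,3,0,0,0,-1])

```text
t: 25.25
ee_pos: [0.5338, -0.1711, 0.1211]
tool_rot: [-3.141, 0.0, -0.148]
contact_force: [-0.1, -0.4, -0.2]
gripper_width: 0.0178
finger_force: 20.0
```

Emit:
carry_out(plan=[0,0,1,0,0,0,-1,0,0,2,0,0,0,-1,0,0,3,0,0,0,-1,0,0,3,0,0,0,-1])

```text
t: 25.75
ee_pos: [0.5345, -0.1713, 0.1203]
tool_rot: [3.141, -0.001, -0.148]
contact_force: [-2.6, 1.8, 9.8]
gripper_width: 0.018
finger_force: 20.0
```

Yellow bottoms at tip ≈27 mm, depth about 17 mm, so it goes to the black tray. I'll rest, lift, and go to the holder.

Emit:
carry_out(plan=[0,0,-0.5,0,0,0,-1,0,0,-0.5,0,0,0,-1,0,0,-0.5,0,0,0,-1,0,0,-0.5,0,0,0,-1,0,0,-0.5,0,0,0,-1,0,0,-0.5,0,0,0,-1,0,0,-0.5,0,0,0,-1,0,0,-0.5,0,0,0,-1])

```text
t: 26.75
ee_pos: [0.5344, -0.1713, 0.1203]
tool_rot: [3.141, -0.001, -0.148]
contact_force: [-1.5, 1.7, 6.0]
gripper_width: 0.0177
finger_force: 20.0
```

Emit:
carry_out(plan=[0,0,-10,0,0,0,-1,0,0,-25,0,0,0,-1,0,0,-45,0,0,0,-1,0,0,-70,0,0,0,-1,0,0,-95,0,0,0,-1,0,0,-105,0,0,0,-1,0,0,-110,0,0,0,-1,0,0,-110,0,0,0,-1,0,0,-110,0,0,0,-1])

```text
t: 27.88
ee_pos: [0.5333, -0.1709, 0.2277]
tool_rot: [-3.141, 0.002, -0.148]
contact_force: [0.3, 0.0, -0.3]
gripper_width: 0.0179
finger_force: 20.0
```

```bash
python3 - <<'E'
from m import *
im,d=get_image('side');print(meas('side',im,d,(310,178,40,40),.055,.075))
im,d=get_image('top');print(meas('top',im,d,(293,178,32,32),.055,.075))
go(612.3,-284.8,230,-8.5)
E
```

```text
(225, array([ 614.6, -286.6]), array([50.3, 46.5]), 76.2, 'med z', np.float64(65.8))
(226, array([ 612.1, -284.1]), array([46.2, 46. ]), 74.6, 'med z', np.float64(65.6))
shift [ 94.8 101.   -2.3] turn [-0.001  0.001  0.   ] from [ 533.4 -170.9  227.9] -8.5
```

Emit:
carry_out(plan=[27,29,-2,0,0,0,-1,60,64,-2,0,0,0,-1,85,90,-2,0,0,0,-1,95,101,-2,0,0,0,-1,95,101,-2,0,0,0,-1,95,101,-2,0,0,0,-1,95,101,-2,0,0,0,-1])

```text
t: 28.85
ee_pos: [0.6126, -0.2841, 0.231]
tool_rot: [-3.142, -0.0, -0.147]
contact_force: [-0.5, 0.1, -0.3]
gripper_width: 0.0177
finger_force: 20.0
```

```bash
python3 - <<'E'
from m import *
go(612.3,-284.9,163,-8.5)
E
```

```text
shift [-0.1  0.9 68. ] turn [-0.    -0.     0.001] from [ 612.6 -284.1  231. ] -8.4
```

Emit:
carry_out(plan=[0,0.9,25,0,0,0,-1,0,0.9,50,0,0,0,-1,0,0.9,60,0,0,0,-1,0,0.9,64,0,0,0,-1,0,0.9,67,0,0,0,-1,0,0.9,69,0,0,0,-1,0,0.9,71,0,0,0,-1,0,0.9,73,0,0,0,-1,0,0.9,76,0,0,0,-1,0,0.9,76,0,0,0,-1])

```text
t: 30.1
ee_pos: [0.6125, -0.2858, 0.1543]
tool_rot: [-3.141, 0.001, -0.148]
contact_force: [0.1, 0.3, -0.5]
gripper_width: 0.018
finger_force: 20.0
```

```bash
python3 - <<'E'
from m import *
im,d=get_image('side');save(im,'s7.png',(290,145,80,65),8)
print(get_state()['contact_force'])
K,R,t=cam('side');q=K@(R@np.array((.6146,-.2867,.066))+t);print((q[:2]/q[2]-[290,145])*8+4)
E
```

```text
[-0.44354709  0.4142669  -1.29969051]
[330.23982505 361.18124307]
```

View pics/s7.png

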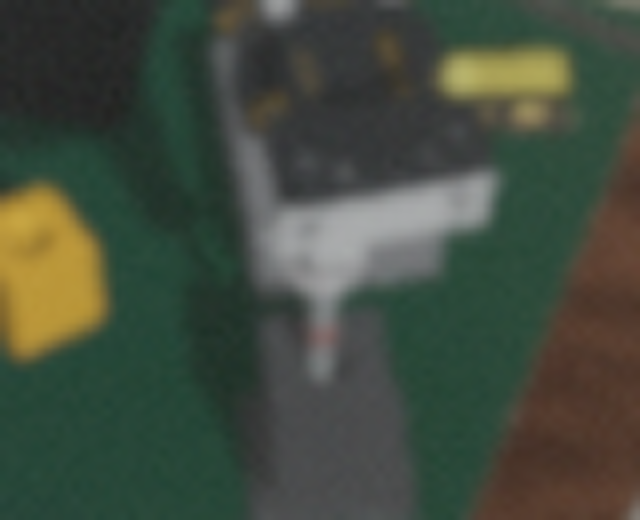

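Picture: the rod's tip (321,378) is just entering the hole (computed centre (330,361), front rim about y=378), roughly 2 mm towards -x. I'll shift +1.5 mm and lower.

Emit:
carry_out(plan=[1.5,-0.5,0,0,0,0,-1,1.5,-0.5,4,0,0,0,-1,1.5,-0.5,8,0,0,0,-1,1.5,-0.5,12,0,0,0,-1,1.5,-0.5,16,0,0,0,-1,1.5,-0.5,20,0,0,0,-1,1.5,-0.5,20,0,0,0,-1])

```text
t: 31.02
ee_pos: [0.6141, -0.2855, 0.1342]
tool_rot: [-3.141, 0.001, -0.148]
contact_force: [-0.9, 0.4, -1.0]
gripper_width: 0.0181
finger_force: 20.0
```

Emit:
carry_out(plan=[0,0,5,0,0,0,-1,0,0,10,0,0,0,-1,0,0,15,0,0,0,-1,0,0,20,0,0,0,-1,0,0,25,0,0,0,-1,0,0,30,0,0,0,-1,0,0,32,0,0,0,-1,0,0,34,0,0,0,-1,0,0,34,0,0,0,-1])

```text
t: 32.15
ee_pos: [0.6143, -0.2856, 0.1007]
tool_rot: [-3.142, 0.0, -0.148]
contact_force: [0.0, -0.2, -0.4]
gripper_width: 0.0177
finger_force: 20.0
```

Into the hole with no force. I'll go down to collar contact, release, and rise.

Emit:
carry_out(plan=[0,0,1,0,0,0,-1,0,0,2,0,0,0,-1,0,0,2.5,0,0,0,-1,0,0,2.5,0,0,0,-1])

```text
t: 32.65
ee_pos: [0.6143, -0.2856, 0.0982]
tool_rot: [-3.142, 0.0, -0.148]
contact_force: [0.2, -0.3, -0.4]
gripper_width: 0.0182
finger_force: 20.0
```

Emit:
carry_out(plan=[0,0,0,0,0,0,-0.5,0,0,0,0,0,0,0,0,0,0,0,0,0,1,0,0,0,0,0,0,1,0,0,0,0,0,0,1,0,0,0,0,0,0,1,0,0,-20,0,0,0,1,0,0,-60,0,0,0,1,0,0,-100,0,0,0,1,0,0,-130,0,0,0,1])

```text
t: 33.9
ee_pos: [0.615, -0.2861, 0.2325]
tool_rot: [3.14, -0.004, -0.148]
contact_force: [-0.3, -0.7, 0.4]
gripper_width: 0.0936
finger_force: 0.0
```

Emit:
carry_out(plan=[0,0,0,0,0,0,1,0,0,0,0,0,0,1])

```text
t: 34.15
ee_pos: [0.6138, -0.2853, 0.2274]
tool_rot: [-3.141, 0.001, -0.148]
contact_force: [-1.1, -1.0, -0.2]
gripper_width: 0.0937
finger_force: 0.0
```

```bash
python3 - <<'E'
from m import *
Y=lambda h:(h[...,0]>14)&(h[...,0]<32)&(h[...,1]>120)
R=lambda h:((h[...,0]<8)|(h[...,0]>172))&(h[...,1]>150)
im,d=get_image('side');print(meas('side',im,d,(230,130,70,70),.03,.05,R),meas('side',im,d,(265,150,60,50),.03,.05,Y))
print(meas('side',im,d,(310,160,40,50),.085,.16),meas('side',im,d,(315,150,35,30),.06,.082))
im,d=get_image('top');print(meas('top',im,d,(210,220,60,60),.03,.05,R),meas('top',im,d,(240,190,55,55),.03,.05,Y),meas('top',im,d,(293,170,32,40),.085,.135))
go(431,-122,160,-35)
E
```

```text
(149, array([ 428.7, -122.5]), array([41.4, 40. ]), 57.3, 'med z', np.float64(42.6)) (148, array([ 535.2, -172.8]), array([38.7, 41.7]), 13.0, 'med z', np.float64(43.1))
(91, array([ 614.7, -288.6]), array([19.4, 17.5]), 66.9, 'med z', np.float64(115.4)) (34, array([ 649.1, -182.4]), array([14.2, 15.6]), 68.0, 'med z', np.float64(71.3))
None None (16, array([ 606., -282.]), array([12.2,  5. ]), 81.4, 'med z', np.float64(125.7))
shift [-204.3 -134.2   67. ] turn [-0.001  0.003  0.463] from [ 613.4 -285.1  226.1] -8.5
```

The probe hangs upright in the holder again. Now to red.

Emit:
carry_out(plan=[-30,-20,67,0,0,0.15,1,-85,-56,67,0,0,0.3,1,-140,-92,67,0,0,0.445,1,-185,-120,67,0,0,0.445,1,-208,-134,67,0,0,0.445,1,-208,-134,67,0,0,0.445,1,-208,-134,67,0,0,0.445,1,-208,-134,67,0,0,0.445,1])

```text
t: 35.25
ee_pos: [0.4291, -0.1232, 0.1612]
tool_rot: [3.142, 0.0, -0.594]
contact_force: [-0.6, -0.3, 0.7]
gripper_width: 0.0941
finger_force: 0.0
```

```bash
python3 - <<'E'
from m import *
R=lambda h:((h[...,0]<8)|(h[...,0]>172))&(h[...,1]>150)
im,d=get_image('side');print(meas('side',im,d,(220,130,80,70),.03,.05,R))
save(im,'s8.png',(210,110,110,90),6)
im,d=get_image('top');print(meas('top',im,d,(293,170,32,40),.085,.135),meas('top',im,d,(293,178,32,32),.055,.075),meas('top',im,d,(255,162,35,30),.06,.09))
go(427.3,-121,26,-34)
E
```

```text
(149, array([ 428.9, -123.7]), array([41.8, 39. ]), 56.0, 'med z', np.float64(43.1))
(50, array([ 611.5, -284.7]), array([17.2, 18.2]), 88.3, 'med z', np.float64(125.9)) (193, array([ 612. , -284.2]), array([45.9, 46.7]), 74.9, 'med z', np.float64(66.0)) (57, array([ 657. , -180.7]), array([11.6, 41.7]), 79.5, 'med z', np.float64(73.8))
shift [ -2.4  -0.8 135.2] turn [ 0.  0. -0.] from [ 428.9 -123.   161.2] -34.0
```

View pics/s8.png

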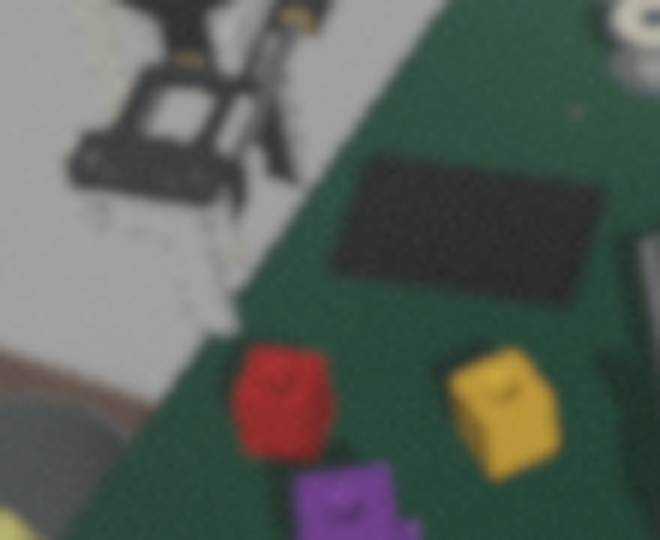

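Picture: red stands at (282,400) on the table with the open gripper above-left of it and purple clear of it. Knob home and probe hung are confirmed by the top camera.

Emit:
carry_out(plan=[-2.4,-0.8,30,0,0,0,1,-2.4,-0.8,70,0,0,0,1,-2.4,-0.8,105,0,0,0,1,-2.4,-0.8,125,0,0,0,1,-2.4,-0.8,133,0,0,0,1,-2.4,-0.8,135,0,0,0,1,-2.4,-0.8,135,0,0,0,1])

```text
t: 36.22
ee_pos: [0.4275, -0.1208, 0.027]
tool_rot: [-3.142, -0.001, -0.593]
contact_force: [0.5, -0.9, -0.0]
gripper_width: 0.094
finger_force: 0.0
```

Emit:
carry_out(plan=[0,0,0,0,0,0,0.2,0,0,0,0,0,0,-0.1,0,0,0,0,0,0,-0.3,0,0,0,0,0,0,-0.6,0,0,0,0,0,0,-1,0,0,0,0,0,0,-1,0,0,0,0,0,0,-1], squeeze=20)

```text
t: 37.1
ee_pos: [0.4268, -0.1204, 0.0262]
tool_rot: [-3.142, 0.0, -0.593]
contact_force: [-0.1, -0.1, -0.9]
gripper_width: 0.0381
finger_force: 19.9
```

```bash
python3 - <<'E'
from m import *
for n in('top','side'):
    for f in(n,n+'1'):
        q=np.load(f'/tmp/{f}.npz');im,d=q['im'],q['d'];P=cloud(n,d);lo=im.min(-1)
        # white tray floor+rim by colour, back-projected on z~7 mm, main blob only
        m=((lo>140)&(np.hypot(P[...,0]*1000-498,P[...,1]*1000+397)<100)).astype(np.uint8)
        N,L,S,C=cv2.connectedComponentsWithStats(m);i=1+S[1:,4].argmax();v,u=np.nonzero(L==i)
        X=np.array([back(n,a,b,z=.006)[:2] for a,b in zip(u,v)])*1000
        print(f,cv2.minAreaRect(X.astype(np.float32)))
s=get_state();print(s['gripper_width'],s['finger_force'],s['contact_force'])
go(498,-397,130,-34)
E
```

```text
top ((494.3036804199219, -397.0560302734375), (86.66302490234375, 139.2935791015625), 45.59944534301758)
top1 ((494.3719482421875, -396.7435302734375), (86.64557647705078, 139.29244995117188), 45.36152267456055)Traceback (most recent call last):
  File "<stdin>", line 8, in <module>
  File "h.py", line 6, in back
    K,R,t=cam(n);r=np.linalg.inv(K)@[u,v,1]
          ~~~^^^
  File "h.py", line 4, in cam
    m=camera_model(n);K=np.array(m["intrinsics"],float).reshape(3,3);R=cv2.Rodrigues(np.array(m["rvec"],float))[0];return K,R,np.array(m["tvec"],float).ravel()
ValueError: time passes only in moves, steps and waits
```

Emit:
carry_out(plan=[0,0,-15,0,0,0,-1,0,0,-45,0,0,0,-1,0,0,-80,0,0,0,-1,0,0,-110,0,0,0,-1,0,0,-124,0,0,0,-1,0,0,-124,0,0,0,-1,0,0,-124,0,0,0,-1])

```text
t: 37.98
ee_pos: [0.4259, -0.1199, 0.1489]
tool_rot: [3.141, 0.003, -0.593]
contact_force: [0.1, 0.2, -1.6]
gripper_width: 0.038
finger_force: 19.9
```

```bash
python3 - <<'E'
from m import *
go(495,-397.5,150,-44)
E
```

```text
shift [212.5 191.6  -1.6] turn [0.    0.003 0.175] from [ 425.9 -119.9  148.9] -34.0
```

Emit:
carry_out(plan=[25,22,-1,0,0,0.02,-1,65,58,-1,0,0,0.05,-1,105,95,-1,0,0,0.08,-1,145,131,-1,0,0,0.12,-1,180,162,-1,0,0,0.15,-1,203,183,-1,0,0,0.175,-1,211.5,191.5,-1,0,0,0.175,-1,211.5,191.5,-1,0,0,0.175,-1,211.5,191.5,-1,0,0,0.175,-1])

```text
t: 39.1
ee_pos: [0.4949, -0.3959, 0.1506]
tool_rot: [-3.141, 0.002, -0.767]
contact_force: [-0.4, 0.2, -2.2]
gripper_width: 0.0378
finger_force: 19.9
```

```bash
python3 - <<'E'
from m import *
go(495,-397.5,31,-44)
E
```

```text
shift [  1.4   1.1 119.6] turn [-0.     0.002  0.001] from [ 494.9 -395.9  150.6] -44.0
```

Emit:
carry_out(plan=[1,1,30,0,0,0,-1,1,1,65,0,0,0,-1,1,1,95,0,0,0,-1,1,1,110,0,0,0,-1,1,1,116,0,0,0,-1,1,1,118,0,0,0,-1,1,1,119,0,0,0,-1,1,1,119.5,0,0,0,-1,1,1,119.5,0,0,0,-1])

```text
t: 40.22
ee_pos: [0.4953, -0.3991, 0.0322]
tool_rot: [3.142, -0.001, -0.768]
contact_force: [0.3, 0.4, -2.6]
gripper_width: 0.0375
finger_force: 19.9
```

Emit:
carry_out(plan=[0,0,0.5,0,0,0,-1,0,0,0.7,0,0,0,-1,0,0,0.7,0,0,0,-0.15,0,0,0.7,0,0,0,0.1,0,0,0.7,0,0,0,0.5,0,0,0.7,0,0,0,0.5,0,0,-20,0,0,0,0.5,0,0,-60,0,0,0,1,0,0,-110,0,0,0,1,0,0,-130,0,0,0,1])

```text
t: 41.48
ee_pos: [0.4966, -0.4004, 0.1669]
tool_rot: [3.141, -0.007, -0.768]
contact_force: [-0.1, -0.6, -0.5]
gripper_width: 0.0933
finger_force: 0.0
```

```bash
python3 - <<'E'
from m import *
Y=lambda h:(h[...,0]>14)&(h[...,0]<32)&(h[...,1]>120)
R=lambda h:((h[...,0]<8)|(h[...,0]>172))&(h[...,1]>150)
im,d=get_image('side');print(meas('side',im,d,(260,200,90,80),.03,.06,R),meas('side',im,d,(260,145,65,60),.03,.05,Y))
im,d=get_image('top');print(meas('top',im,d,(240,190,55,55),.03,.05,Y))
hi=im.max(-1);P=cloud('top',d);m=((hi<75)&(np.hypot(P[...,0]*1000-562,P[...,1]*1000+22)<95)).astype(np.uint8);m=cv2.morphologyEx(m,cv2.MORPH_OPEN,np.ones((3,3)))
N,L,S,C=cv2.connectedComponentsWithStats(m);i=1+S[1:,4].argmax();v,u=np.nonzero(L==i)
K,Rr,t=cam('top');r=np.c_[u,v,np.ones(len(u))]@np.linalg.inv(K).T@Rr;c=-Rr.T@t;X=(c+r*((.006-c[2])/r[:,2])[:,None])[:,:2]*1000
print(cv2.minAreaRect(X.astype(np.float32)))
go(533.6,-170.9,150,11-90)
E
```

```text
(170, array([ 496.2, -403.4]), array([34.2, 36. ]), 47.1, 'med z', np.float64(47.1)) None
(142, array([ 532.6, -169.8]), array([38. , 37.8]), 10.6, 'med z', np.float64(43.6))
((549.2429809570312, -41.03021240234375), (145.51902770996094, 188.44943237304688), 56.31769561767578)
shift [-132.5 -190.7   14.3] turn [-0.001 -0.006  0.611] from [ 496.3 -400.1  165.2] -44.0
```

Red stands in the white tray (top at 47 mm). Now yellow.

```bash
python3 - <<'E'
from m import *
go(533.4,-170.7,150,10.6)
q=np.load('/tmp/top.npz');im=q['im']
K,Rr,t=cam('top');c=-Rr.T@t
hsv=cv2.cvtColor(im,cv2.COLOR_RGB2HSV);print(im[205,220],im[190,215],im[175,240])
m=((hsv[...,1]<90)&(hsv[...,2]<90)).astype(np.uint8);k=np.zeros_like(m);k[178:242,188:256]=1;m&=k;m=cv2.morphologyEx(m,cv2.MORPH_OPEN,np.ones((3,3)))
N,L,S,C=cv2.connectedComponentsWithStats(m);i=1+S[1:,4].argmax();v,u=np.nonzero(L==i)
r=np.c_[u,v,np.ones(len(u))]@np.linalg.inv(K).T@Rr;X=(c+r*((.006-c[2])/r[:,2])[:,None])[:,:2]*1000
print(cv2.minAreaRect(X.astype(np.float32)))
E
```

```text
shift [-132.8 -190.7   14.3] turn [ 0.003 -0.005 -0.953] from [ 496.3 -400.1  165.2] -44.0
[41 39 42] [18 63 46] [13 52 38]
((560.4041748046875, -22.809295654296875), (87.515625, 138.8467254638672), 56.88198471069336)
```

Emit:
carry_out(plan=[-20,-28,0,0,0,-0.15,1,-53,-76,5,0,0,-0.33,1,-86,-124,10,0,0,-0.51,1,-115,-165,12,0,0,-0.69,1,-130,-188,12,0,0,-0.87,1,-133,-192,12,0,0,-0.953,1,-133,-192,12,0,0,-0.953,1,-133,-192,12,0,0,-0.953,1,-133,-192,12,0,0,-0.953,1])

```text
t: 42.7
ee_pos: [0.5326, -0.1687, 0.1492]
tool_rot: [-3.141, 0.001, 0.183]
contact_force: [-0.4, 0.8, 0.6]
gripper_width: 0.0939
finger_force: 0.0
```

```bash
python3 - <<'E'
from m import *
Y=lambda h:(h[...,0]>14)&(h[...,0]<32)&(h[...,1]>120)
im,d=get_image('side');print(meas('side',im,d,(260,145,65,60),.03,.05,Y))
go(533.4,-170.7,26,10.6)
E
```

```text
(151, array([ 534.9, -171.2]), array([37.3, 42.9]), 9.7, 'med z', np.float64(43.1))
shift [  0.4   2.1 123.4] turn [-0.     0.    -0.002] from [ 532.7 -168.8  149.4] 10.5
```

Emit:
carry_out(plan=[0.4,2,30,0,0,0,1,0.4,2,65,0,0,0,1,0.4,2,95,0,0,0,1,0.4,2,115,0,0,0,1,0.4,2,121,0,0,0,1,0.4,2,123,0,0,0,1,0.4,2,123,0,0,0,1])

```text
t: 43.62
ee_pos: [0.5345, -0.1706, 0.0278]
tool_rot: [3.14, -0.001, 0.185]
contact_force: [0.3, -0.5, -0.4]
gripper_width: 0.0941
finger_force: 0.0
```

Emit:
carry_out(plan=[0,0,0,0,0,0,0.2,0,0,0,0,0,0,-0.1,0,0,0,0,0,0,-0.3,0,0,0,0,0,0,-0.6,0,0,0,0,0,0,-1,0,0,0,0,0,0,-1,0,0,0,0,0,0,-1])

```text
t: 44.5
ee_pos: [0.5337, -0.1702, 0.0267]
tool_rot: [-3.142, 0.0, 0.185]
contact_force: [-0.5, -0.1, 0.0]
gripper_width: 0.0379
finger_force: 20.0
```

Emit:
carry_out(plan=[0,0,-15,0,0,0,-1,0,0,-40,0,0,0,-1,0,0,-65,0,0,0,-1,0,0,-85,0,0,0,-1,0,0,-90,0,0,0,-1,0,0,-90,0,0,0,-1,0,0,-90,0,0,0,-1])

```text
t: 45.38
ee_pos: [0.533, -0.1699, 0.1158]
tool_rot: [-3.14, 0.001, 0.185]
contact_force: [0.1, 0.1, -0.8]
gripper_width: 0.038
finger_force: 20.0
```

```bash
python3 - <<'E'
from m import *
go(561.2,-23.3,117,10.6)
E
```

```text
shift [  54.6 -138.9   -1.1] turn [-0.001  0.001 -0.   ] from [ 533.  -169.9  115.8] 10.6
```

Emit:
carry_out(plan=[10,-25,-1,0,0,0,-1,26,-65,-1,0,0,0,-1,42,-105,-1,0,0,0,-1,52,-131,-1,0,0,0,-1,54.5,-138.5,-1,0,0,0,-1,54.5,-138.5,-1,0,0,0,-1,54.5,-138.5,-1,0,0,0,-1,54.5,-138.5,-1,0,0,0,-1])

```text
t: 46.38
ee_pos: [0.5617, -0.025, 0.1177]
tool_rot: [3.142, 0.0, 0.183]
contact_force: [-0.3, -0.3, -1.3]
gripper_width: 0.0379
finger_force: 20.0
```

```bash
python3 - <<'E'
from m import *
go(561.2,-23.3,31.5,10.6)
E
```

```text
shift [-0.2 -1.8 86.2] turn [ 0.     0.    -0.002] from [561.7 -25.  117.7] 10.5
```

Emit:
carry_out(plan=[0,-1.5,25,0,0,0,-1,0,-1.5,52,0,0,0,-1,0,-1.5,72,0,0,0,-1,0,-1.5,81,0,0,0,-1,0,-1.5,84,0,0,0,-1,0,-1.5,85.5,0,0,0,-1,0,-1.5,86,0,0,0,-1,0,-1.5,86,0,0,0,-1])

```text
t: 47.38
ee_pos: [0.5619, -0.0226, 0.0323]
tool_rot: [3.141, -0.001, 0.185]
contact_force: [-0.3, -0.2, -1.3]
gripper_width: 0.038
finger_force: 20.0
```

Emit:
carry_out(plan=[0,0,0.5,0,0,0,-1,0,0,0.7,0,0,0,-1,0,0,0.7,0,0,0,-0.15,0,0,0.7,0,0,0,0.1,0,0,0.7,0,0,0,0.5,0,0,0.7,0,0,0,0.5,0,0,-20,0,0,0,0.5,0,0,-60,0,0,0,0.5,0,0,-110,0,0,0,0.5,0,0,-150,0,0,0,0.5])

```text
t: 48.62
ee_pos: [0.5618, -0.0226, 0.1839]
tool_rot: [3.141, -0.001, 0.185]
contact_force: [-0.0, 0.2, 0.3]
gripper_width: 0.0706
finger_force: 0.0
```

Emit:
carry_out(plan=[-60,0,-20,0,0,0,0.5,-120,30,-40,0,0,0,0.5,-150,90,-60,0,0,0,0.5,-150,150,-60,0,0,0,0.5,-150,210,-60,0,0,0,0.5,-150,270,-60,0,0,0,0.5,-150,330,-60,0,0,0,0.5,-150,380,-60,0,0,0,0.5,-150,380,-60,0,0,0,0.5,-150,380,-60,0,0,0,0.5])

```text
t: 49.88
ee_pos: [0.4838, -0.4232, 0.2414]
tool_rot: [-3.141, 0.0, 0.185]
contact_force: [0.4, 0.1, 0.3]
gripper_width: 0.0704
finger_force: 0.0
```

```bash
python3 - <<'E'
from m import *
Y=lambda h:(h[...,0]>14)&(h[...,0]<32)&(h[...,1]>120)
R=lambda h:((h[...,0]<8)|(h[...,0]>172))&(h[...,1]>150)
im,d=get_image('side');save(im,'s9.png',(220,80,180,230),2.6)
print(meas('side',im,d,(255,120,70,60),.03,.06,Y),meas('side',im,d,(260,200,90,80),.03,.06,R),meas('side',im,d,(310,160,40,50),.085,.16))
im,d=get_image('top');save(im,'t9.png',(170,120,220,150),3.6)
for b in [(293,170,32,40,.085,.135),(255,162,35,30,.06,.09),(180,148,24,24,.02,.05),(252,138,22,22,.02,.05),(365,250,30,30,.008,.03),(190,180,60,60,.035,.06),(312,202,65,60,.035,.06)]: print(meas('top',im,d,b[:4],*b[4:]))
print(get_state()['ee_pos'])
E
```

```text
None (166, array([ 496.8, -402.8]), array([36.9, 36.5]), 46.2, 'med z', np.float64(46.9)) (89, array([ 614.1, -289.8]), array([19.1, 17.5]), 68.5, 'med z', np.float64(116.2))
(51, array([ 611.8, -284.7]), array([17.2, 17.4]), 89.5, 'med z', np.float64(126.7))
(58, array([ 657.4, -180.8]), array([11.8, 40.9]), 76.6, 'med z', np.float64(73.5))
(234, array([708.2,  67.3]), array([50., 53.]), 1.7, 'med z', np.float64(36.7))
(141, array([ 736.5, -145.7]), array([30.7, 69.8]), 65.8, 'med z', np.float64(28.0))
(153, array([ 390., -508.]), array([78. , 64.5]), 82.6, 'med z', np.float64(14.7))
(168, array([588.5, -61.5]), array([ 47.7, 145.6]), 35.1, 'med z', np.float64(47.3))
None
[ 0.48398203 -0.4224831   0.2419473 ]
```

View pics/t9.png

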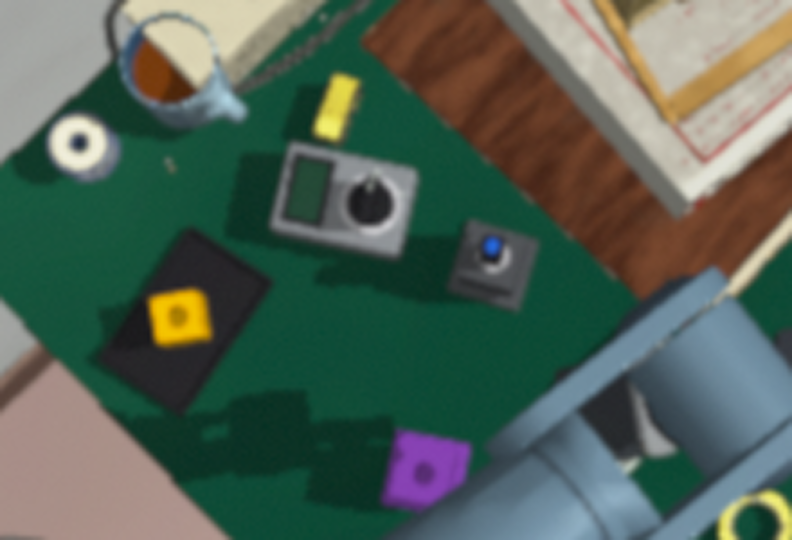

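View pics/s9.png

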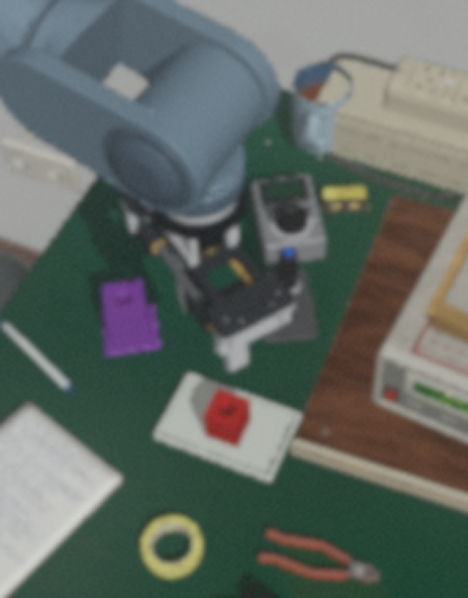

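The top picture shows yellow upright in the middle of the black tray (181,317), the probe hanging in its holder (493,250) and the knob at home (370,200). The side picture shows red upright in the white tray (228,415), with the gripper clear of everything. The tape, reel and transformer are unmoved.

```bash
python3 -c "
from cell import *
print(finish_job())"
```

```text
the job is handed in; nothing more can be done
None
```

The job is handed in: the readout is zeroed, red gauged about 32 mm and stands in the white tray, yellow gauged about 17 mm and stands in the black tray, no green or blue post was there, the probe hangs in its holder, and the tape, reel and transformer were left alone.

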